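# Clip the cover onto the relay box

### The arm

A 6-joint arm with a two-finger parallel gripper is mounted at the origin on a cart in front of the work surface, level with it; the furniture and walls round the work are solid. World frame = base frame: x ahead of the robot, y to its left, z up, the work surface at z = 0. Lengths are in m, angles in rad, forces in N, time in s.
With the tool pointing down it reaches from about 0.375 to 0.925 m from the base axis. Payload 5.7 kg.
Tool frame: the origin (TCP) lies midway between the tips of the shut fingers; the grasp point (between the pads) lies 19 mm behind it; z points along the fingers, y is the line along which they close (so a half turn about z gives the same grasp; the last joint's range is limited). The gripper opens to 88 mm and grips with 3 to 60 N. Pads are 20 mm wide; open, the fingers measure 115 mm over their backs; the gripper's body (75 mm by 178 mm) begins 61 mm behind the grasp point.
Start: joints at [-1.279, 0.359, 1.51, -0, 1.272, -0.115], TCP at [0.237, -0.551, 0.223] pointing down, gripper open.
Joint ranges: [-2.97, 2.97], [-1.01, 2.36], [0.21, 2.38], [-0.96, 4.11], [0.2, 2.71], [-2.98, 2.98]. Speed limits (rad/s): [2.39, 2.39, 3.14, 3.14, 3.14, 3.14].

### API

Orientations are given as a unit quaternion [x, y, z, w].
In Python, from bench import move_ptp, servo_line, goto_joints, move_gripper, sleep, inverse_kinematics, capture, PlanningError, close_job, spot_in, silhouettes, current_clock, current_joint_pos, current_qvel, current_joint_torque, current_position, current_orientation, current_force, current_torque, current_finger_gap, current_grip_force gives the robot as it stands. Calls block until the motion is done:
- move_ptp(position, orientation): joint-space move of the TCP to a pose.
- servo_line(position, orientation=None, rate=0.15, contact_N=None): straight line of the TCP; orientation=None keeps the orientation; rate is the mean speed in m/s. With contact_N (N) it stops when the force on the tool has changed by that much, and returns True; else False.
- goto_joints(angles): joint-space move.
- move_gripper(opening): finger opening in m; the grip force is fixed at half the most; returns when the fingers have stopped.
- sleep(seconds).
- inverse_kinematics(position, orientation): joint angles nearest the present ones, or None.
- capture(name): name is "side" or "top" or "wrist"; returns a dict with "image" (480x640x3 uint8, blue, green, red), "range_z" (480x640 float32, m along the optical axis (not along the pixel's ray), 0 where there is no reading), "intrinsics" (3x3 intrinsics, pixels), "R" (3x3) and "t" (3): a world point X has camera coordinates R X + t. Camera axes: x right, y down, z forward; pixel columns grow to the right and rows downward; lengths in m; the calibration is good to about 2 mm. A picture is of the moment at which its call begins.
A pose or a line that the arm cannot do raises PlanningError and nothing moves.
- close_job(): hands the job in; it is judged then, once.
Trained networks look in the newest picture that a camera, given by its name, has taken for a name from the list of things; names that differ only in an ending like _2 or _b are one class to them, and where a whole thing is asked for, a point or a joint stands for the part that bears it (a point fixed in the world has none). Each returns a list of dicts, best first, with "conf" (0 to 1); they miss things now and then, are a little off and sometimes report something else, mostly with a low value. They report only what shows in the picture. A call takes as long as a camera call.
- spot_in(camera, query): "xy" ([column, row] in pixels, amid what is visible of it).
- silhouettes(camera, query): "region" (480x640 bool, what is visible of it) and "xy" ([column, row] in pixels, amid what is visible of it).
Readings, each from a call of its own:
- current_clock(): time.
- current_joint_pos(): joint angles.
- current_qvel(): joint speeds.
- current_joint_torque(): joint torques, N m.
- current_position(): TCP position.
- current_orientation(): TCP orientation.
- current_force(): force on the tool from outside, world axes, zero at the start.
- current_torque(): the same for the moment, N m.
- current_finger_gap(): finger opening in m.
- current_grip_force(): force on a finger pad.
Only numpy, scipy, OpenCV 4.12 (cv2) and the standard library are available. Lean on these libraries where they do the work, as an engineer would, in place of code of your own. Each camera call takes 0.05 s, during which the arm holds its last target. There are 200 camera calls.

### The job

Close up the open relay box on the bench with its loose cover: pick the cover up by its upright grip, hook its tongue fully home under the fixed blade at the far end of the box, then swing the cover down and press it until the spring latch snaps over its near edge and it lies flat. Feel your way in gently: push the cover against the box with no more than 20 N while hooking it and no more than 40 N when pressing it shut, and leave the mug, the spark plug and the tin of bolts where they are.

Things in the scene. Friction and masses are not known exactly. Their poses are not given: they have to be found in the camera images.
- relay_box: Grey open box, 200 (x) x 110 (y) x 47 mm high, fixed to the bench, relays inside. Origin: centre of its underside; z up; +x to the slot end (far), -x to the latch end. A grey frame on its walls carries slot, seat and latch. The frame is clamped anywhere up to 12 mm from its nominal place towards +x or -x; this is not measured: feel for the slot. It stays put under the allowed forces.
- slot (a point): Nominal middle of the slot's back wall at blade underside: x = 70, y = 0, z = 61.5 mm in the box's frame (fixed to the box; the real slot is up to 12 mm off in x). The blade, 4.5 mm thick, 84 mm wide, overhangs from its free edge 12 mm before the back wall; below it the slot is open down into the box (back wall down to z 47). Its side cheeks stand at y = +-34 mm.
- seat (a point): Nominal middle of the seat: x = 0, y = 0, z = 55 mm in the box's frame. The cover rests on two rails (y +-42 to +-52, x -80 to 40 mm). At the near end two stops, top 20 mm above the seat, inner faces at x = -69 (same shift as the slot), flank the latch (y +-16 to +-42). The cover, 136 mm long, goes down between stops and slot back (139 mm) only with its tongue home, else it lands on the stops.
- cover: Loose grey cover, flat on the bench, 0.11 to 0.23 kg. Plate 120 (x) x 96 (y) x 5 mm; a tongue 60 mm wide, 4.5 mm thick sticks out 16 mm past its +x edge. Upright grip on top: block 16 mm thick (x), 50 wide (y), centred at x = -8 mm, z 5 to 39 mm. Origin: centre of the plate's underside; z up, +x to the tongue. Fitted: x axes along, origin x = -6 (plus shift), z = 55 of the box.
- tongue_tip (a point): Middle of the cover's tongue end: x = 76, y = 0, z = 2.25 mm in the cover's frame. It goes in under the blade with the cover tilted tongue down by some 0.25 to 0.4 rad.
- near_edge (a point): Middle of the cover's other end, which the latch holds: x = -60, y = 0, z = 2.5 mm in the cover's frame.
- latch (a joint): Steel spring latch, 26 mm wide, between the near stops. 0 = out (rest), grows to 0.009 m as it is pushed back, away from the box. Its nose reaches 6 mm in past the stops; its slope, from z 74 down to 63.5 mm above the bench, lets the descending cover push it back (1.4 N at rest, 350 N/m: about 3 to 8 N pressing down near the cover's near edge), then it springs out over the cover.
- mug: Bystander: metal mug, 71 mm across, 72 mm high, left of the box. Origin: centre of its underside.
- spark_plug: Bystander: spark plug lying between box and cover, 63 mm long, 24 mm thick. Origin: under its middle.
- tin_bolts: Bystander: rusty tin of bolts, 70 mm across, 87 mm high, at the right near the robot. Origin: centre of its underside.

How it is judged:
At the end, for the whole second after the job is handed in: The cover lies flat (within 0.025 rad) and in line (0.08 rad) on its seat, tongue under the blade and both ends within 2 mm of seat height, the latch out over its near edge (within 1.5 mm of its rest), cover at rest and released (angle between cover's own z axis and vertical below 0.025 rad and angle between the x axis of cover and the x axis of relay_box, either way round below 0.08 rad and x of tongue_tip in the frame of relay_box between 0.054 and 0.085 m and z of tongue_tip in the frame of relay_box between 0.055 and 0.0595 m and z of near_edge in the frame of relay_box between 0.055 and 0.0595 m and value of joint latch below 0.0015 m and linear speed of cover below 0.01 m/s); the robot touches nothing.
It fails at once if the cover, still tilted, is pushed against the box with more than 20 N (angle between cover's own z axis and vertical above 0.2 rad and contact force between cover and relay_box above 20 N).
It fails at once if the cover is pushed against the box with more than 40 N (contact force between cover and relay_box above 40 N).
It fails at once if the robot pushes on the box itself with more than 40 N (contact force between any of the fingers, the arm and relay_box above 40 N).
It fails at once if a bystander is moved more than 3 cm (distance of any of mug, spark_plug, tin_bolts from where it was at the start of the episode above 0.03 m).
It also fails if it takes over 51 s, if anything falls off the work surface, if the arm or the gripper's body presses on something with over 40 N, if the wrist force passes 120 N, or if a joint passes its speed limit or range.

## Working session

There is one attempt and no reset: what is moved stays moved. The work goes in short steps, each a Python script; the robot and the scene stay as the last script left them, time stands still between calls to the robot, and variables do not carry over. Pictures are saved under pics/ and viewed, at most 10 in all, crops included, and the job is handed in when it is done.

```bash
mkdir -p pics; ls; cat > h.py <<'E'
import numpy as np, cv2
from scipy.spatial.transform import Rotation as Rot
from bench import *
def cloud(c):
    z=c["range_z"];K=c["intrinsics"];v,u=np.mgrid[:480,:640]
    P=np.stack([(u-K[0,2])*z/K[0,0],(v-K[1,2])*z/K[1,1],z],-1)
    return (P-c["t"])@c["R"]   # R^T (P-t)
E
python3 - <<'E'
from h import *
for n in ("top","side"):
    c=capture(n);cv2.imwrite(f"pics/{n}0.png",c["image"]);W=cloud(c)
    np.save(n+".npy",W);np.save(n+"z.npy",c["range_z"])
    for q in("relay_box","cover","mug","spark_plug","tin_bolts","latch"):
        for d in silhouettes(n,q)[:2]:
            m=d["region"]&(c["range_z"]>0);np.save(f"{n}_{q}.npy",d["region"]) if d["conf"]>.5 else 0
            p=W[m];print(n,q,round(d["conf"],2),np.round(d["xy"]),m.sum(),np.round(np.median(p,0),3) if len(p) else"", np.round(np.percentile(p,[2,98],axis=0),3).tolist() if len(p) else "")
print(current_clock())
E
```

```text
pics
top relay_box 0.81 [268. 218.] 3246 [0.52  0.066 0.026] [[0.424, -0.001, -0.001], [0.62, 0.126, 0.075]]
top relay_box 0.68 [267. 243.] 66 [0.452 0.055 0.074] [[0.442, 0.042, 0.07], [0.46, 0.066, 0.08]]
top mug 0.89 [186. 222.] 729 [0.512 0.295 0.022] [[0.476, 0.236, -0.003], [0.543, 0.32, 0.073]]
top spark_plug 0.4 [330. 222.] 111 [ 0.525 -0.096  0.015] [[0.516, -0.119, 0.0], [0.535, -0.068, 0.023]]
top tin_bolts 0.92 [456. 311.] 655 [ 0.294 -0.439  0.061] [[0.265, -0.477, 0.004], [0.321, -0.412, 0.087]]
top latch 0.66 [267. 245.] 80 [0.452 0.055 0.074] [[0.441, 0.042, 0.064], [0.464, 0.066, 0.08]]
side relay_box 0.97 [232. 287.] 5219 [0.493 0.078 0.031] [[0.418, 0.006, 0.001], [0.622, 0.135, 0.074]]
side mug 0.65 [130. 328.] 2241 [0.493 0.29  0.046] [[0.475, 0.236, 0.005], [0.545, 0.323, 0.072]]
side spark_plug 0.43 [291. 261.] 197 [ 0.523 -0.093  0.013] [[0.515, -0.132, -0.002], [0.552, -0.063, 0.02]]
0.7
```

View pics/top0.png

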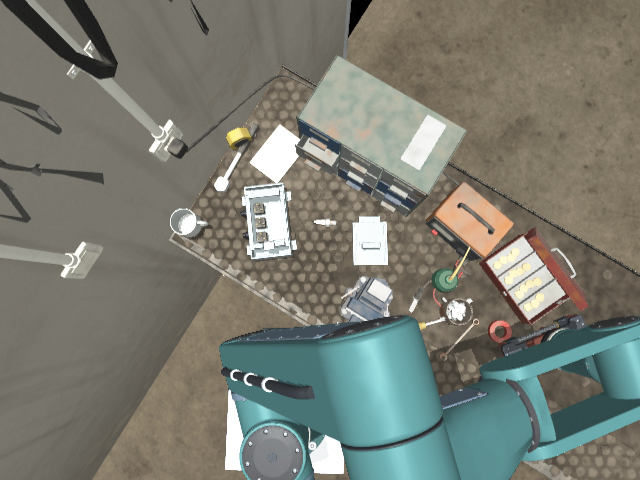

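View pics/side0.png

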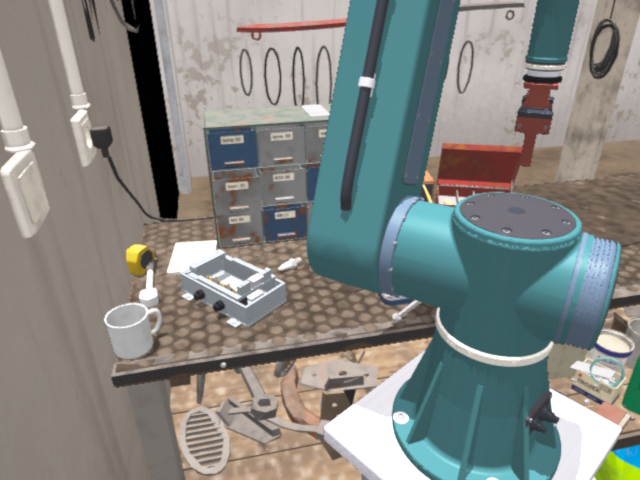

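```bash
cat >> h.py <<'E'
def quat(yaw,tilt=0,s=1):
    """tool down, tool y along s*(world x turned by yaw); then cover pitched by tilt (tongue down)"""
    y=s*np.array([1,0,0.]);z=np.array([0,0,-1.]);x=np.cross(y,z)
    return (Rot.from_euler('z',yaw)*Rot.from_euler('y',tilt)*Rot.from_matrix(np.c_[x,y,z])).as_quat()
E
python3 - <<'E'
from h import *
W=np.load("top.npy")
m=(W[...,0]>.38)&(W[...,0]<.62)&(W[...,1]>-.32)&(W[...,1]<-.12)&(W[...,2]>.003)&(W[...,2]<.06)
for lo,hi in((.003,.012),(.025,.05)):
    p=W[m&(W[...,2]>lo)&(W[...,2]<hi)];print(len(p),np.percentile(p,[0,2,50,98,100],axis=0).round(3).tolist())
    print(cv2.minAreaRect(p[:,:2].astype(np.float32)))
p=W[(W[...,0]>.5)&(W[...,0]<1)&(abs(W[...,1]+.2)<.3)&(W[...,2]>.15)];print("cab",p.min(0),p.max(0))
p=W[(W[...,0]>.2)&(W[...,0]<.45)&(abs(W[...,1]+.2)<.1)&(W[...,2]>.02)&(W[...,2]<.3)];print("dev",p.min(0),p.max(0))
for s in(1,-1):
    for P in((.47,-.21,.4),(.47,-.21,.15),(.52,.06,.35)): print(s,P,np.round(inverse_kinematics(P,quat(0,0,s)),2))
E
```

```text
2026 [[0.38, -0.32, 0.003], [0.384, -0.317, 0.003], [0.479, -0.23, 0.005], [0.603, -0.13, 0.01], [0.62, -0.12, 0.012]]
((0.4997778534889221, -0.22010041773319244), (0.23959031701087952, 0.1995624601840973), 0.15677130222320557)
250 [[0.454, -0.32, 0.025], [0.455, -0.313, 0.025], [0.552, -0.232, 0.036], [0.618, -0.195, 0.049], [0.62, -0.171, 0.05]]
((0.5447319149971008, -0.2529524266719818), (0.17092645168304443, 0.13966476917266846), 8.506818771362305)
cab [ 0.50010538 -0.49859808  0.15002385] [0.99993662 0.09998008 0.43655468]
dev [ 0.25837494 -0.28062972  0.02001995] [ 0.37663031 -0.12962115  0.16461824]
1 (0.47, -0.21, 0.4) [-0.55  0.12  1.41 -0.    1.62 -0.55]
1 (0.47, -0.21, 0.15) [-0.55  0.32  1.78 -0.    1.04 -0.55]
1 (0.52, 0.06, 0.35) [-0.02  0.15  1.48 -0.    1.51 -0.02]
-1 (0.47, -0.21, 0.4) [-0.55  0.12  1.41 -0.    1.62  2.59]
-1 (0.47, -0.21, 0.15) [-0.55  0.32  1.78 -0.    1.04  2.59]Traceback (most recent call last):
  File "<stdin>", line 10, in <module>
    return _wrapfunc(a, 'round', decimals=decimals, out=out)
    return _wrapit(obj, method, *args, **kwds)
    result = getattr(arr, method)(*args, **kwds)
TypeError: unsupported operand type(s) for *: 'NoneType' and 'float'
```

```bash
python3 - <<'E'
from h import *
move_ptp([.30,-.45,.38],quat(-.5))
move_ptp([.45,-.21,.40],quat(0))
c=capture("wrist");cv2.imwrite("pics/w0.png",c["image"]);W=cloud(c);np.save("w0.npy",W)
for q in("cover",):
    for d in silhouettes("wrist",q): print(q,d["conf"],d["xy"],np.median(W[d["region"]],0)); np.save("w0m.npy",d["region"])
move_ptp([.49,.06,.40],quat(0))
c=capture("wrist");cv2.imwrite("pics/w1.png",c["image"]);W=cloud(c);np.save("w1.npy",W)
for q in("relay_box","latch"):
    for d in silhouettes("wrist",q): print(q,d["conf"],d["xy"],np.median(W[d["region"]],0)); np.save(f"w1_{q}.npy",d["region"])
print(current_clock())
a=np.hstack([cv2.imread("pics/w0.png"),cv2.imread("pics/w1.png")]);cv2.imwrite("pics/w01.png",cv2.resize(a,(800,300),interpolation=cv2.INTER_AREA))
E
```

```text
cover 0.8 [331.4, 188.8] [ 0.47586118 -0.21505516  0.00527701]
relay_box 0.67 [336.6, 180.2] [0.52332568 0.07024514 0.03015255]
latch 0.9 [287.9, 193.0] [0.45269386 0.05670513 0.07547996]
latch 0.53 [332.8, 21.1] [0.51008999 0.28736948 0.00367521]
3.9083
```

View pics/w01.png

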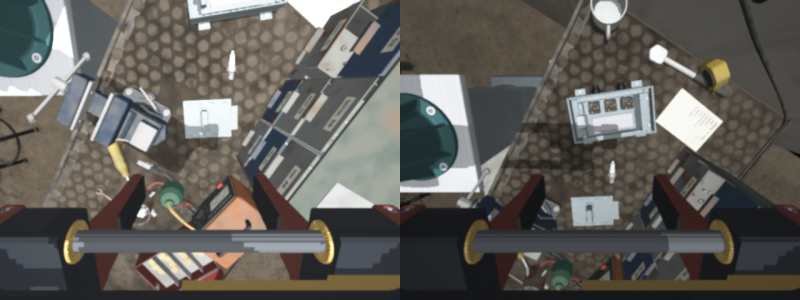

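```bash
python3 - <<'E'
from h import *
W=np.load("w0.npy");m=np.load("w0m.npy")
r=lambda p:cv2.minAreaRect(p[:,:2].astype(np.float32))
q=W[m];print(len(q),np.percentile(q[:,2],[1,25,50,75,99]))
print("all",r(q[(q[:,2]>.002)]))
g=q[q[:,2]>.033];print("grip",len(g),r(g),g.mean(0))
W=np.load("w1.npy");m=np.load("w1_relay_box.npy")
b=(W[...,0]>.38)&(W[...,0]<.68)&(W[...,1]>-.03)&(W[...,1]<.16)&(W[...,2]>.035)&(W[...,2]<.1)
for lo,hi in((.035,.05),(.05,.058),(.058,.07),(.07,.09)):
    q=W[b&(W[...,2]>lo)&(W[...,2]<hi)];print(lo,hi,len(q),r(q))
# height map 0.5mm -> picture, box left, cover right
def hm(W,x0,y0,x1,y1,name):
    k=b2=None
    s=2500;img=np.zeros((int((x1-x0)*s),int((y1-y0)*s)),np.uint8)
    p=W.reshape(-1,3);p=p[(p[:,0]>x0)&(p[:,0]<x1)&(p[:,1]>y0)&(p[:,1]<y1)]
    p=p[np.argsort(p[:,2])]
    for X in p: cv2.circle(img,(int((y1-X[1])*s),int((x1-X[0])*s)),2,int(np.clip(X[2]*3000,5,255)),-1)
    return img
A=hm(W,.40,-.02,.64,.15,"");B=hm(np.load("w0.npy"),.40,-.29,.64,-.15,"")
cv2.imwrite("pics/hm.png",np.hstack([A,B]));print(A.shape,B.shape)
E
```

```text
4918 [0.0027664  0.00452323 0.00527701 0.0061854  0.04003157]
all ((0.4780091345310211, -0.19838672876358032), (0.13585738837718964, 0.13836684823036194), 2.5104758739471436)
grip 363 ((0.46125465631484985, -0.18611329793930054), (0.016183514147996902, 0.11257850378751755), 3.199385404586792) [ 0.46223457 -0.21264132  0.0675294 ]
0.035 0.05 1336 ((0.5207028388977051, 0.070820152759552), (0.2002202272415161, 0.11998312920331955), 8.06847858428955)
0.05 0.058 1567 ((0.5196011662483215, 0.06524109840393066), (0.18004049360752106, 0.10616080462932587), 7.661379337310791)
0.058 0.07 965 ((0.5261993408203125, 0.06677017360925674), (0.15748338401317596, 0.08385176211595535), 8.17807674407959)
0.07 0.09 612 ((0.5119779706001282, 0.037937410175800323), (0.07850737869739532, 0.1677635759115219), 72.54340362548828)
(600, 424) (600, 349)
```

View pics/hm.png

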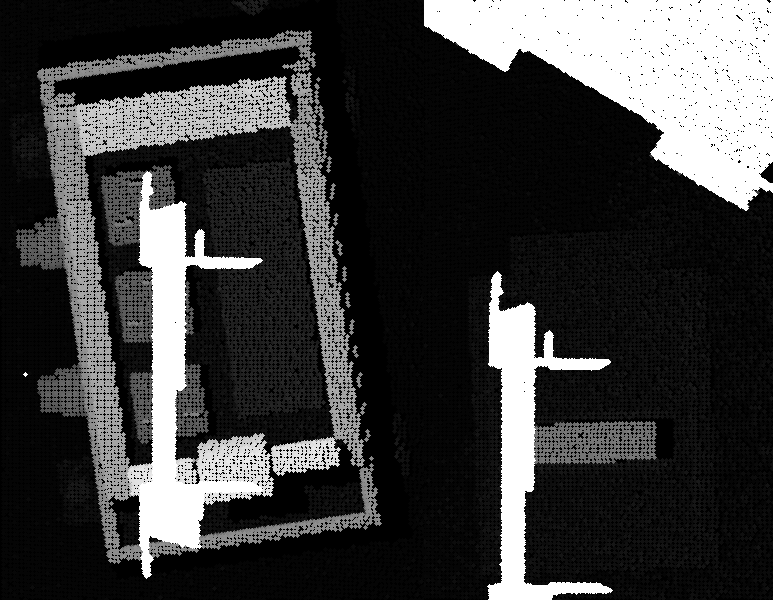

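```bash
python3 - <<'E'
from h import *
pc=lambda a:np.percentile(a,[1,3,50,97,99]).round(4)
W=np.load("w1.npy").reshape(-1,3)
b=W[(abs(W[:,0]-.52)<.13)&(abs(W[:,1]-.065)<.08)&(W[:,2]>.035)&(W[:,2]<.1)]
# yaw from box rim ends: fit line on the far rim strip / blade edges
c0=np.array([.5200,.0655])
for deg in(7.4,7.9,8.4):
    a=np.radians(deg);R=np.array([[np.cos(a),np.sin(a)],[-np.sin(a),np.cos(a)]])
    L=(b[:,:2]-c0)@R.T;z=b[:,2]
    far=L[(L[:,0]>.09)&(z<.05)]; near=L[(L[:,0]<-.09)&(z<.05)]
    bl=L[(L[:,0]>.035)&(L[:,0]<.088)&(z>.0605)&(abs(L[:,1])<.044)]
    st=L[(L[:,0]<-.05)&(z>.0725)&(z<.078)&(abs(L[:,1])<.045)]
    rail=L[(abs(L[:,0])<.04)&(z>.051)&(z<.058)]
    # slopes of far rim outer edge via binning
    def edge(P,q,ax=1):
        bins=np.linspace(-.045,.045,10);i=np.digitize(P[:,ax],bins);xs=[];ys=[]
        for k in range(1,10):
            s=P[i==k]
            if len(s)>5: xs.append(bins[k-1]);ys.append(np.percentile(s[:,1-ax],q))
        f=np.polyfit(xs,ys,1);return f.round(4)
    print(deg,"far outer",edge(far,98),"near outer",edge(near,2),"blade",edge(bl,98),edge(bl,2))
    print(" rail y",pc(rail[:,1]),"right edge",edge(rail[rail[:,1]<0],2,0),"left",edge(rail[rail[:,1]>0],98,0)); print(" stopx",pc(st[:,0])," bladex",pc(bl[:,0])," blade y",pc(bl[:,1]), "bladez",np.median(z[(L[:,0]>.05)&(L[:,0]<.075)&(z>.0605)&(abs(L[:,1])<.04)]))
    sy=st[:,1]
    for lo,hi in((-.042,-.018),(-.011,.011),(.018,.042)): q=st[(sy>lo)&(sy<hi)];print("  stop",lo,len(q),pc(q[:,0]))
V=np.load("w0.npy").reshape(-1,3)
q=V[(V[:,0]>.39)&(V[:,0]<.57)&(abs(V[:,1]+.213)<.062)&(V[:,2]>.0028)&(V[:,2]<.05)]
g=q[(q[:,2]>.03)];print("grip",len(g),cv2.minAreaRect(g[:,:2].astype(np.float32)),pc(g[:,0]),pc(g[:,1]))
f=[np.percentile(g[abs(g[:,1]-y)<.003][:,0],[5,50,95]).round(4) for y in np.arange(-.24,-.2,.008)];print(f)
p=q[q[:,2]<.02];H,ex,ey=np.histogram2d(p[:,0],p[:,1],bins=[np.arange(.39,.57,.004),np.arange(-.275,-.15,.004)])
print("x hist",list(zip(ex.round(3),H.sum(1).astype(int))));print("y hist",list(zip(ey.round(3),H.sum(0).astype(int))))
E
```

```text
7.4 far outer [-0.0139  0.1008] near outer [-0.0158 -0.0982] blade [-0.0065  0.084 ] [-0.0149  0.065 ]
 rail y [-0.0514 -0.0508  0.0428  0.0518  0.0523] right edge [ 0.0113 -0.0511] left [0.0146 0.0521]
 stopx [-0.0799 -0.079  -0.0684 -0.0614 -0.0606]  bladex [0.0648 0.0651 0.0746 0.0841 0.0846]  blade y [-0.0397 -0.0379  0.0032  0.0413  0.0429] bladez 0.06598377169310443
  stop -0.042 126 [-0.0725 -0.0722 -0.0671 -0.0621 -0.0618]
  stop -0.011 215 [-0.0801 -0.0796 -0.0705 -0.0607 -0.0603]
  stop 0.018 138 [-0.0731 -0.0728 -0.0677 -0.0625 -0.0623]
7.9 far outer [-0.006   0.1009] near outer [-0.0071 -0.0981] blade [-0.0002  0.0841] [-0.0064  0.0651]
 rail y [-0.0514 -0.0508  0.0427  0.0519  0.0522] right edge [ 0.0025 -0.0512] left [0.0054 0.0521]
 stopx [-0.0799 -0.079  -0.0684 -0.0614 -0.0606]  bladex [0.0649 0.0652 0.0747 0.0841 0.0846]  blade y [-0.0403 -0.0385  0.0025  0.0407  0.0422] bladez 0.06601093400030317
  stop -0.042 123 [-0.0728 -0.0725 -0.0672 -0.0623 -0.062 ]
  stop -0.011 214 [-0.0799 -0.0795 -0.0706 -0.0608 -0.0603]
  stop 0.018 142 [-0.0728 -0.0726 -0.0674 -0.0622 -
[... 2944 characters left out ...]
), (np.float64(-0.227), np.int64(227)), (np.float64(-0.223), np.int64(190)), (np.float64(-0.219), np.int64(224)), (np.float64(-0.215), np.int64(188)), (np.float64(-0.211), np.int64(231)), (np.float64(-0.207), np.int64(182)), (np.float64(-0.203), np.int64(246)), (np.float64(-0.199), np.int64(180)), (np.float64(-0.195), np.int64(287)), (np.float64(-0.191), np.int64(197)), (np.float64(-0.187), np.int64(251)), (np.float64(-0.183), np.int64(215)), (np.float64(-0.179), np.int64(191)), (np.float64(-0.175), np.int64(238)), (np.float64(-0.171), np.int64(94)), (np.float64(-0.167), np.int64(40)), (np.float64(-0.163), np.int64(40)), (np.float64(-0.159), np.int64(20)), (np.float64(-0.155), np.int64(24))]
```

```bash
python3 - <<'E'
from h import *
for f in("w0","top"):
    V=np.load(f+".npy").reshape(-1,3)
    for lo,hi in((.02,.06),(.06,.08),(.08,.1),(.1,.13),(.13,.2)):
        p=V[(V[:,0]>.3)&(V[:,0]<.45)&(V[:,1]>-.275)&(V[:,1]<-.16)&(V[:,2]>lo)&(V[:,2]<hi)]
        print(f,lo,len(p),np.sort(p[:,0])[-5:].round(3) if len(p) else"")
    p=V[(V[:,0]>.5)&(V[:,0]<.64)&(V[:,1]>-.275)&(V[:,1]<-.16)&(V[:,2]>.08)&(V[:,2]<.3)];print("cab",len(p),np.sort(p[:,0])[:5].round(3))
F=np.array([.5268,.0669,0]);yaw=.143
Rb=Rot.from_euler('z',yaw)
for tilt,tx,tz in((.32,50,75),(.32,50,55),(.32,70,55),(0,70,57)):
    Rc=Rb*Rot.from_euler('y',tilt)
    tip=F+Rb.apply([tx/1e3,0,tz/1e3]); tcp=tip+Rc.apply([-.084,0,.011-.00225])
    print(tilt,tcp.round(3),inverse_kinematics(tcp,quat(yaw,tilt)))
print(inverse_kinematics([.463,-.218,.011],quat(0)))
E
```

```text
w0 0.02 749 [0.376 0.376 0.376 0.377 0.378]
w0 0.06 531 [0.374 0.375 0.375 0.375 0.375]
w0 0.08 269 [0.373 0.373 0.373 0.373 0.374]
w0 0.1 1300 [0.373 0.373 0.373 0.373 0.373]
w0 0.13 2209 [0.367 0.368 0.368 0.368 0.368]
cab 13728 [0.559 0.559 0.559 0.559 0.56 ]
top 0.02 156 [0.374 0.374 0.376 0.377 0.377]
top 0.06 85 [0.373 0.373 0.373 0.373 0.373]
top 0.08 30 [0.365 0.366 0.367 0.369 0.371]
top 0.1 296 [0.369 0.371 0.371 0.371 0.374]
top 0.13 455 [0.365 0.365 0.366 0.366 0.368]
cab 1683 [0.559 0.561 0.561 0.562 0.562]
0.32 [0.5   0.063 0.11 ] [ 0.01815943  0.52998378  1.59004549 -0.04025198  1.3394187  -0.10932862]
0.32 [0.5   0.063 0.09 ] [ 0.01815943  0.55493638  1.60488801 -0.04066519  1.29965614 -0.10766693]
0.32 [0.52  0.066 0.09 ] [ 0.0220496   0.57795281  1.55690677 -0.039143    1.32473116 -0.10532628]
0 [0.513 0.065 0.066] [-7.79267043e-03  4.43346103e-01  1.85208462e+00 -4.44089210e-16
  8.46161926e-01 -1.50792670e-01]
[-5.75095472e-01  5.29577995e-01  1.89992474e+00 -4.44089210e-16
  7.12089916e-01 -5.75095472e-01]
```

```bash
python3 - <<'E'
from h import *
q=quat(0)
move_gripper(.088)
move_ptp([.469,-.218,.25],q)
print(servo_line([.469,-.218,.05],q,rate=.12,contact_N=8), servo_line([.469,-.218,.011],q,rate=.05,contact_N=5),current_position())
move_gripper(.0)
print("gap",current_finger_gap(),current_grip_force(),current_force(),current_torque())
print(servo_line([.469,-.218,.06],q,rate=.05),servo_line([.469,-.218,.25],q,rate=.15),current_finger_gap(),current_force(),current_torque(),current_clock())
c=capture("side");cv2.imwrite("pics/s1.png",c["image"])
c=capture("wrist");cv2.imwrite("pics/w2.png",c["image"]);np.save("w2.npy",cloud(c))
c=capture("top");np.save("t2.npy",cloud(c));cv2.imwrite("pics/t2.png",c["image"])
E
python3 -c "
import cv2,numpy as np
a=np.hstack([cv2.imread('pics/w2.png'),cv2.imread('pics/t2.png')]);cv2.imwrite('pics/w2b.png',cv2.resize(a,(800,300),interpolation=cv2.INTER_AREA))"
```

```text
False False [ 0.46915061 -0.21809005  0.0110775 ]
gap 0.015801808984877114 29.96383398771286 [-2.0132753   0.07266033  1.09297978] [ 0.09110706  0.24803478 -0.0071916 ]
False False 0.01552096446327727 [ 0.1839729   0.71176899 -2.3643043 ] [-0.05724181 -0.07689351  0.03602832] 11.7333
```

View pics/w2b.png

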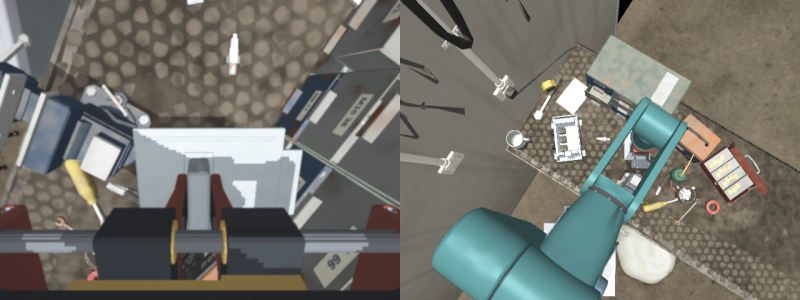

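```bash
python3 - <<'E'
from h import *
W=np.load("w2.npy").reshape(-1,3);p0=current_position();print(p0)
L=W-p0
p=L[(abs(L[:,0])<.1)&(L[:,1]>0)&(L[:,1]<.06)&(L[:,2]>-.025)&(L[:,2]<.01)]
pl=p[(p[:,1]>.01)&(p[:,2]<-.001)]
A=np.c_[pl[:,:2],np.ones(len(pl))];c=np.linalg.lstsq(A,pl[:,2],rcond=None)[0];r=pl[:,2]-A@c
k=abs(r)<.003;c=np.linalg.lstsq(A[k],pl[k,2],rcond=None)[0];print("plane",c,len(pl))
q=pl[k]
for x in np.arange(-.05,.075,.02):
    s=q[abs(q[:,0]-x)<.006];print(round(x,3),len(s),np.percentile(s[:,1],[2,98]).round(4) if len(s) else'')
for y in(.015,.025,.035,.042):
    s=q[abs(q[:,1]-y)<.004];print("y",y,np.percentile(s[:,0],[1,99]).round(4))
E
```

```text
[ 0.46857645 -0.21773597  0.249168  ]
plane [-0.00391788 -0.00131041 -0.0056546 ] 17438
-0.05 1152 [0.0107 0.0467]
-0.03 1702 [0.0108 0.0466]
-0.01 1500 [0.0115 0.0468]
0.01 1516 [0.0113 0.0469]
0.03 1718 [0.0109 0.0469]
0.05 1722 [0.0108 0.0469]
0.07 1056 [0.0105 0.0459]
y 0.015 [-0.0508  0.0818]
y 0.025 [-0.0508  0.0818]
y 0.035 [-0.051   0.0659]
y 0.042 [-0.051   0.0658]
```

```bash
cat >> h.py <<'E'
F=np.array([.5268,.0669,0]);YAW=.143;Rb=Rot.from_euler('z',YAW)
def tcp_for(tx,tz,tilt):
    """TCP pose that puts tongue tip middle at frame x=tx, z=tz (mm)"""
    Rc=Rb*Rot.from_euler('y',tilt)
    return F+Rb.apply([tx/1e3,0,tz/1e3])+Rc.apply([-.084,0,.0107-.00225]), quat(YAW,tilt)
def tip_now():
    p=current_position();R=Rot.from_quat(current_orientation())*Rot.from_quat(quat(0)).inv()
    t=p-R.apply([-.084,0,.0107-.00225]);L=Rb.inv().apply(t-F)*1e3
    xa=R.apply([1,0,0]);return L.round(2),round(float(np.arcsin(-xa[2])),4)
E
python3 - <<'E'
from h import *
p,q=tcp_for(47,160,.32); move_ptp(p,q)
p,q=tcp_for(47,85,.32); servo_line(p,q,rate=.12)
print(tip_now(),current_force())
p,q=tcp_for(47,53.9,.32); print(servo_line(p,q,rate=.04,contact_N=4),tip_now(),current_force())
if 1:
    p,q=tcp_for(80,53.9,.32); print(servo_line(p,q,rate=.015,contact_N=4),tip_now(),current_force(),current_torque())
print(current_clock(),current_finger_gap())
c=capture("wrist");cv2.imwrite("pics/w3.png",c["image"]);c=capture("side");cv2.imwrite("pics/s3.png",c["image"])
E
python3 -c "
import cv2,numpy as np
a=np.hstack([cv2.imread('pics/w3.png'),cv2.resize(cv2.imread('pics/s3.png')[180:360,130:370],(640,480))]);cv2.imwrite('pics/w3b.png',cv2.resize(a,(800,300),interpolation=cv2.INTER_AREA))"
```

```text
(array([47.45, -0.47, 85.55]), 0.3192) [ 0.44860326  0.20981571 -2.13473295]
False (array([ 4.714e+01, -3.000e-02,  5.400e+01]), 0.3198) [ 0.2412379   0.13969118 -1.08349799]
True (array([69.7 ,  0.16, 53.14]), 0.3231) [ 0.9248785   0.88254959 -1.92048038] [ 0.01128078 -0.32131913 -0.03947329]
16.175 0.016022061289181787
```

View pics/w3b.png

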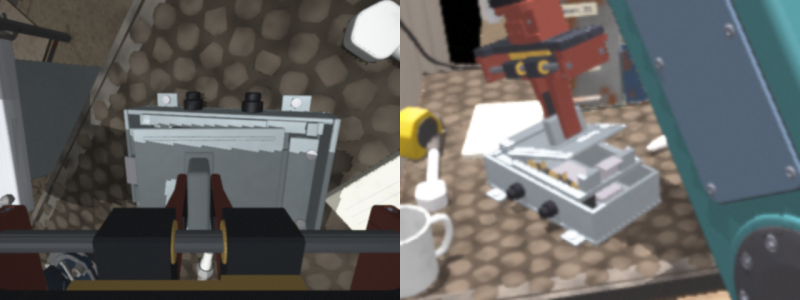

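```bash
python3 - <<'E'
from h import *
for th in(.30,.26,.22,.18,.14,.10,.06,.03,0.):
    top=min(59.6,60.5-12*np.tan(th)); p,q=tcp_for(69.8-2.25*np.sin(th),top-2.25*np.cos(th),th)
    hit=servo_line(p,q,rate=.02,contact_N=9 if th>.15 else 14)
    print(th,hit,tip_now(),current_force().round(2) if hasattr(current_force(),'round') else current_force(),np.round(current_torque(),2))
    if hit: break
print(current_clock(),current_finger_gap())
E
```

```text
0.3 False (array([6.852e+01, 5.000e-02, 5.456e+01]), 0.3009) [ 0.55  0.32 -2.77] [ 0.03 -0.27  0.04]
0.26 False (array([6.892e+01, 1.000e-02, 5.516e+01]), 0.2609) [ 0.86 -0.06 -2.47] [ 0.02 -0.35 -0.05]
0.22 False (array([ 6.946e+01, -6.000e-02,  5.574e+01]), 0.2206) [ 0.59 -0.03 -2.06] [-0.   -0.24  0.01]
0.18 False (array([69.81, -0.1 , 56.29]), 0.1803) [-0.48  1.22 -2.18] [-0.05 -0.24 -0.01]
0.14 False (array([70.01, -0.12, 56.8 ]), 0.1402) [ 0.55  0.25 -1.93] [-0.01 -0.15  0.02]
0.1 False (array([70.5 , -0.11, 57.47]), 0.0995) [ 0.79  0.36 -2.15] [-0.03 -0.15 -0.05]
0.06 False (array([70.53, -0.12, 57.64]), 0.0597) [ 1.1   0.86 -3.37] [ 0.11 -0.33 -0.05]
0.03 False (array([70.6 , -0.11, 57.64]), 0.0296) [ 0.69  0.74 -3.96] [ 0.1  -0.35 -0.  ]
0.0 False (array([69.72, -0.08, 57.43]), 0.001) [ 0.45 -0.21 -2.19] [-0.09 -0.11 -0.04]
18.8333 0.016006280165330292
```

```bash
python3 - <<'E'
from h import *
c=capture("wrist");cv2.imwrite("pics/w4.png",c["image"]);W=cloud(c);np.save("w4.npy",W)
L=Rb.inv().apply(W.reshape(-1,3)-F)*1e3
for x in range(-90,95,8):
    s=L[(abs(L[:,0]-x)<2)&(L[:,1]>20)&(L[:,1]<38)&(L[:,2]<100)]; t=L[(abs(L[:,0]-x)<2)&(abs(L[:,1]-8)<5)&(L[:,2]<80)]
    print(x,len(s),np.percentile(s[:,2],[10,50,90]).round(1) if len(s) else'',len(t),np.median(t[:,2]).round(1) if len(t) else '')
E
```

```text
-90 0  0 
-82 0  159 76.3
-74 319 [74.6 75.6 77.1] 165 76.2
-66 151 [59.4 60.3 61.1] 291 70.2
-58 268 [59.5 60.5 61.2] 140 60.4
-50 268 [59.6 60.4 61.2] 134 60.4
-42 267 [59.6 60.3 61.1] 137 60.4
-34 267 [59.6 60.4 61.2] 122 60.4
-26 273 [59.7 60.7 62.5] 149 69.9
-18 519 [60.1 69.8 93.8] 0 
-10 516 [60.  69.3 93.7] 0 
-2 268 [59.7 60.4 61.9] 149 69.8
6 261 [59.6 60.3 61.1] 132 60.3
14 265 [59.5 60.3 61.1] 136 60.4
22 268 [59.6 60.3 61.1] 138 60.2
30 264 [59.4 60.2 61.1] 136 60.2
38 266 [59.5 60.3 60.9] 141 60.3
46 272 [59.4 60.2 61.1] 135 60.2
54 164 [59.1 59.7 60.4] 124 59.7
62 297 [65.3 66.2 66.9] 148 66.2
70 315 [65.5 66.3 67.7] 151 66.2
78 144 [64.6 66.3 68.2] 74 66.1
86 0  0 
94 139 [46.2 46.9 47.8] 71 47.0
```

View pics/w4.png

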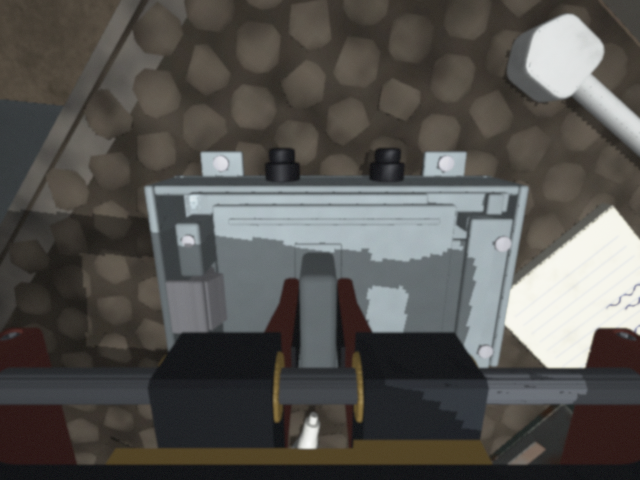

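```bash
python3 - <<'E'
from h import *
p=np.array(current_position());q=quat(YAW)
print(servo_line(p-[0,0,.004],q,rate=.01,contact_N=12),tip_now(),current_force())
move_gripper(.036)
p=np.array(current_position());print(servo_line(p+[0,0,.06],q,rate=.08,contact_N=8),current_force())
p=np.array(current_position());servo_line(p+[0,0,.09],q,rate=.15)
c=capture("wrist");cv2.imwrite("pics/w5.png",c["image"]);W=cloud(c)
L=Rb.inv().apply(W.reshape(-1,3)-F)*1e3
for x in range(-90,80,6):
    s=L[(abs(L[:,0]-x)<2)&(L[:,1]>28)&(L[:,1]<38)&(L[:,2]<100)]; t=L[(abs(L[:,0]-x)<1.5)&(abs(L[:,1]-6)<5)&(L[:,2]<85)]
    print(x,np.median(s[:,2]).round(1) if len(s) else'',np.percentile(t[:,2],[5,50,95]).round(1) if len(t) else '')
n=L[(abs(L[:,1])<11)&(L[:,2]>62)&(L[:,2]<80)&(L[:,0]<-50)];print("nose x max",np.percentile(n[:,0],[50,97,99.5]))
n=L[(abs(abs(L[:,1])-28)<8)&(L[:,2]>66)&(L[:,2]<80)&(L[:,0]<-50)];print("stop x max",np.percentile(n[:,0],[50,97,99.5]))
print(current_clock())
E
```

```text
True (array([69.79, -0.08, 57.34]), 0.001) [-1.11390681 -0.37857841  4.71307225]
False [0.48175278 0.68115078 0.26706742]
-90 5.6 
-84  [75.5 76.3 77.3]
-78 75.2 [75.3 76.1 77.1]
-72 75.6 [75.2 76.2 77.4]
-66 60.2 [66.6 70.3 73.6]
-60 60.3 [59.2 60.4 61.2]
-54 60.1 [59.3 60.4 61.2]
-48 60.4 [59.1 60.1 61.5]
-42 60.3 [59.5 60.3 61.4]
-36 60.4 [59.  60.1 61.2]
-30 60.2 [59.2 60.1 61.4]
-24 60.3 [61.4 61.9 63.3]
-18 60.3 
-12 60.3 
-6 60.4 [61.4 61.8 63.3]
0 60.0 [59.6 60.2 61.5]
6 60.2 [58.8 60.1 60.9]
12 60.3 [58.9 60.3 61.8]
18 60.2 [59.4 60.2 61.3]
24 60.2 [58.9 60.2 61.1]
30 60.4 [59.2 59.9 61. ]
36 60.4 [59.1 60.2 61.2]
42 60.0 [59.  60.3 61.1]
48 60.1 [59.1 60.2 60.9]
54 59.4 [58.8 59.7 60.8]
60 65.6 [59.3 65.9 67.2]
66 65.6 [65.2 66.4 67.3]
72 67.0 [65.2 66.4 67.3]
78 66.9 [64.7 65.7 67.1]
nose x max [-73.94919532 -63.42848083 -62.7786579 ]
stop x max [-73.23816452 -68.65942501 -68.54239578]
21.325
```

View pics/w5.png

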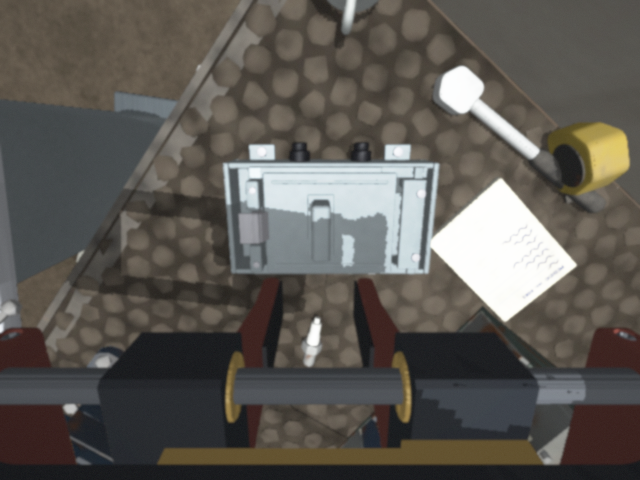

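The picture shows the cover lying flat in the box with the tongue under the blade at about (412,220). The latch nose at about (253,228) is over its near edge. The depth data puts the nose 6 mm past the stops, which is its rest position.

```bash
python3 -c "
from bench import *
print(close_job())"
```

```text
the job is handed in; nothing more can be done
None
```

The relay box is closed and the job was handed in at about 21 s: the depth images show the cover flat on its seat with its tongue under the blade and the latch out over its near edge, and the gripper is clear; the judge's verdict was not returned.

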